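# Index the portioning stand of the started cheese

## Task

On the counter are two cheese portioning stands; on the one whose cheese has portions missing, bring the next portion under the knife guide: pull up the black spring plunger knob, turn the platter one hole clockwise (seen from above), and let the plunger drop fully home in that hole. Leave the stand with the whole cheese as it is.

Things in the scene. Friction and masses are not known exactly. Their poses are not given: they have to be found in the camera images.
- cut_stand: Fixed base of the stand whose cheese (132 mm across, top at 91 mm) lacks a quarter; its twin may be on either side. Origin: centre of underside, on the turning axis. Aluminium ring, 284 mm across, 30 mm high; tapered holes every 45 degrees at 118 mm radius, 30 mm wide on top, 14 mm below. +x points to the knife guide's post (160 mm out, far side); its bars reach in to the middle, top at 124 mm.
- cut_knob (a point): Centre of that stand's black plunger knob, an upright cylinder 30 mm across, 26 mm high, 118 mm from the axis, at 202.5 degrees of the base's frame at the start; 73 mm up when home. Under it a 25 mm sleeve (top 56 mm) on a 30 mm wide lug (top 41 mm). Lifts 22 mm at most, spring 4 to 9.5 N; clears the hole when 16 mm up; let go, it snaps down, centring itself within 10 mm of a hole.
- cut_platter (a joint): Turn of that stand's platter, with cheese and knob, about the upright axis through cut_stand's origin, in rad: 0 at the start, grows clockwise seen from above, holes every 0.785. Locked while the plunger is home; with it up, turns easily (friction 0.06 N m).
- whole_platter (a joint): The same for the twin stand with the uncut cheese: 0 at the start, to be left at 0.

How it is judged:
On the way:
1. the started cheese's plunger is pulled up clear of its hole (height (world z) of cut_knob above 0.086 m), for 0.1 s.
At the end, for the whole second after the job is handed in: the started cheese's platter is at rest one hole (0.785 rad, give or take 0.06) clockwise of its start, with the plunger home: its knob's centre under 77 mm above the table (value of joint cut_platter between 0.725 and 0.845 rad and height (world z) of cut_knob below 0.077 m and velocity of joint cut_platter between -0.05 and 0.05 rad/s); the robot touches nothing.
It fails at once if the platter with the whole cheese is turned by more than 0.1 rad (value of joint whole_platter above 0.1 rad or value of joint whole_platter below -0.1 rad).
It also fails if it takes over 32 s, if anything falls off the work surface, if the arm or the gripper's body presses on something with over 40 N, if the wrist force passes 120 N, or if a joint passes its speed limit or range.

## Robot

A 6-joint arm with a two-finger parallel gripper is mounted at the origin on the work surface. World frame = base frame: x ahead of the robot, y to its left, z up, the work surface at z = 0. Lengths are in m, angles in rad, forces in N, time in s.
With the tool pointing down it reaches from about 0.35 to 0.775 m from the base axis. Payload 5.5 kg.
Tool frame: the origin (TCP) lies between the finger pads; the fingertips stand 8 mm ahead of it and the grasp point (between the pads) lies 11 mm behind it (bot.tips_ahead is the z of the fingertips in the tool frame, in m); z points along the fingers, y is the direction in which the jaws open and shut (so a half turn about z gives the same grasp; the last joint's range is limited). The gripper opens to 85 mm and grips with 20 to 120 N. Pads are 22 mm wide; open, the fingers measure 114 mm over their backs; the gripper's body (76 mm by 85 mm) begins 54 mm behind the grasp point. The pads swing forward as they close: fully open they stand 13 mm farther back than shut.
Start: joints at [1.014, 0.313, 0.046, 1.304, 0, 1.431], TCP at [0.233, 0.526, 0.239] pointing down, gripper open.
Joint ranges: [-2.76, 2.76], [-0.86, 1.69], [-1.03, 1.26], [-2.2, 2.34], [-1.47, 1.5], [-3.14, 3.14]. Speed limits (rad/s): [2.57, 2.57, 3.14, 3.14, 3.14, 3.14].

## Interface

Orientations are given as a unit quaternion [x, y, z, w].
In Python, from station import bot gives the robot as it stands.
- The arm moves only by the tool move_arm, never from a script. Its argument "steps" is a list of rows, each a list of 6 numbers: the shift along the world's x, y, z as a fraction of full scale, then the turn, a rotation vector about the world's x, y, z as a fraction of full scale. In form: [[dx, dy, dz, ax, ay, az], ...]. A call has 1 to 20 rows; each row is the pose to reach, as a shift and turn from the pose commanded when the call began; what a row does not reach only later rows make up. Full scale, the value 1, is 100 mm for a shift and 120 degrees for a turn. A row lasts 1/12 s, in which the tool goes at most 41.7 mm and 7.16 degrees, less where a joint would pass 70% of its speed; a pose out of reach is approached as far as the arm can. A call with a number of a shift or a turn outside -1 to 1 is refused whole. A call with a gripper value outside its range is refused whole. "jaw" is the opening, from 0 (shut) to 1 (fully open), set as the call begins (left out, the last holds). The fingers move at their own pace and stop on an object; "newtons" is the grip in N (left out, the last holds). Time passes only in rows, so rows that repeat a pose let the fingers close. It gives the time, the measured TCP pose, the force and the opening at its end, in the units of the state.
- bot.state(): the state, without advancing time (a new reading comes with each control period).
- bot.camera(name): name is "scene" or "top" or "wrist"; returns the picture (384x512x3 uint8, red, green, blue); there is no depth.
- bot.calibration(name): a dict with "camera_matrix" (3x3 intrinsics, pixels), "D" ([k1, k2, p1, p2, k3] as OpenCV has them; the pictures are not rectified), "origin" and "attitude" of the camera in the world. Camera axes: x right, y down, z forward; pixel columns grow to the right and rows downward; lengths in m; the calibration is good to about 2 mm. A picture is of the moment at which its call begins: read the wrist's pose just before it. calibration takes no time and is no camera call; for the wrist camera it gives the pose at the moment of the call.
- bot.finish_job(): hands the job in, once; it reports no verdict.
The state is a dict: "t": time; "joint_positions": joint angles; "qd": joint speeds; "joint_torque": joint torques, N m; "position": TCP position; "ee_rot": TCP orientation; "contact_force": force on the tool from outside, world axes, zero at the start; "wrist_torque": the same for the moment, N m; "gripper_width": finger opening in m.
Only numpy, scipy, OpenCV 4.12 (cv2) and the standard library are available. Lean on these libraries where they do the work, as an engineer would, in place of code of your own. Each camera call takes 0.05 s, during which the arm holds its last target.

## Working session

There is one attempt and no reset: what is moved stays moved. The work goes in short steps, Python scripts to look and compute and a tool call to move; the robot and the scene stay as the last step left them, time stands still between calls to the robot, and variables do not carry over. Pictures are saved under pics/ and viewed, and the job is handed in when it is done.

Besides the shell and the picture viewer there is one more tool, called as name(argument=value, ...), one argument or row to a line, values as JSON. move_arm: Moves the arm, as the interface text tells. Shift numbers are shares of 100 mm and turn numbers shares of 120 degrees, none past 1 either way. Its arguments: {"type":"object","properties":{"steps":{"type":"array"},"jaw":{"type":"number"},"newtons":{"type":"number"}},"required":["steps"]}

```bash
mkdir -p pics; python3 - <<'E'
from station import bot
import cv2
for n in ("top","scene"):
    im=bot.camera(n); cv2.imwrite(f"pics/{n}0.png",im[:,:,::-1])
    c=bot.calibration(n); print(n,c)
print(bot.state())
E
```

```text
top {'camera_matrix': array([[400.55508279,   0.        , 246.16124025],
       [  0.        , 400.55508279, 190.69985616],
       [  0.        ,   0.        ,   1.        ]]), 'D': array([0.00212058, 0.        , 0.        , 0.        , 0.        ]), 'origin': array([ 0.51778973, -0.04616101,  0.76038216]), 'attitude': array([ 0.70821922, -0.70545115,  0.00555462, -0.02708077])}
scene {'camera_matrix': array([[372.04822417,   0.        , 252.58309572],
       [  0.        , 372.04822417, 188.92535051],
       [  0.        ,   0.        ,   1.        ]]), 'D': array([-0.07802112,  0.        ,  0.        ,  0.        ,  0.        ]), 'origin': array([ 0.99406497, -0.11916928,  0.55080646]), 'attitude': array([ 0.69974528,  0.61443649, -0.23280512, -0.28040349])}
{'t': 0.1, 'joint_positions': array([ 1.01440649e+00,  3.13929847e-01,  4.50813792e-02,  1.30362538e+00,
       -1.87680397e-05,  1.43118936e+00]), 'qd': array([ 0.00205041, -0.00223098,  0.00315942,  0.0011703 , -0.00017539,
        0.00116668]), 'joint_torque': array([ 2.69555196e-03, -4.81726670e+01,  2.99243206e+01,  1.27910802e-02,
       -1.13283925e-04, -9.11621242e-06]), 'position': array([0.23254465, 0.52537626, 0.23849088]), 'ee_rot': array([ 2.06886324e-01,  9.78364628e-01, -7.91683468e-04, -2.77210169e-04]), 'contact_force': array([-0.29925679, -0.30475349,  0.16322133]), 'wrist_torque': array([ 0.03654403, -0.02077017,  0.0061729 ]), 'gripper_width': 0.08542322646870859}
```

View pics/top0.png

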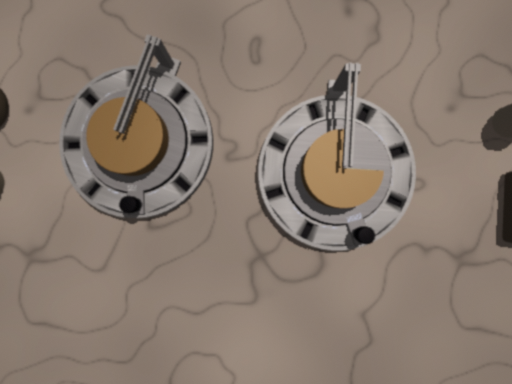

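View pics/scene0.png

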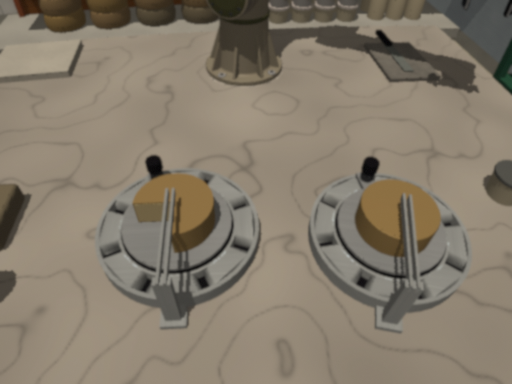

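The top view shows the whole cheese on the left and the cut cheese on the right. The cut stand's knob is at about (363,235) and its ring centre at about (337,172). I'll measure both next.

```bash
cat > h.py <<'E'
import numpy as np, cv2
from scipy.spatial.transform import Rotation as R
def ray(c,px):
    p=cv2.undistortPoints(np.array(px,float).reshape(-1,1,2),c["camera_matrix"],c["D"]).reshape(-1,2)
    d=np.c_[p,np.ones(len(p))]@R.from_quat(c["attitude"]).as_matrix().T
    return np.array(c["origin"]),d
def plane(c,px,z):
    o,d=ray(c,px); return o+d*((z-o[2])/d[:,2])[:,None]
def tri(c1,p1,c2,p2):
    o1,d1=ray(c1,[p1]);o2,d2=ray(c2,[p2]);d1=d1[0]/np.linalg.norm(d1[0]);d2=d2[0]/np.linalg.norm(d2[0])
    s=np.linalg.lstsq(np.c_[d1,-d2],o2-o1,rcond=None)[0]
    a=o1+s[0]*d1;b=o2+s[1]*d2
    return (a+b)/2,np.linalg.norm(a-b)
E
python3 - <<'E'
from h import *
from station import bot
ct=bot.calibration("top");cs=bot.calibration("scene")
im=cv2.imread("pics/top0.png");hsv=cv2.cvtColor(im,cv2.COLOR_BGR2HSV)
# ring: bright low-saturation
m=((hsv[:,:,1]<40)&(hsv[:,:,2]>110)).astype(np.uint8)*255
roi=np.zeros_like(m);roi[92:256,252:420]=255
m2=m&roi
cv2.imwrite("pics/m1.png",m2)
# black
k=(hsv[:,:,2]<35).astype(np.uint8)*255
n,l,s,c=cv2.connectedComponentsWithStats(k)
for i in range(1,n):
    if s[i,4]>30: print(s[i],c[i],plane(ct,[c[i]],0.08))
big=cv2.resize(im[60:270,240:430],None,fx=3,fy=3,interpolation=cv2.INTER_CUBIC);cv2.imwrite("pics/crop.png",big[:600])
im=cv2.imread("pics/scene0.png");k=(cv2.cvtColor(im,cv2.COLOR_BGR2HSV)[:,:,2]<35).astype(np.uint8)
n,l,s,c=cv2.connectedComponentsWithStats(k)
for i in range(1,n):
    if s[i,4]>30: print('S',s[i],c[i])
cv2.imwrite("pics/crops.png",cv2.resize(im[140:340,90:270],None,fx=3,fy=3,interpolation=cv2.INTER_CUBIC))
E
```

```text
[174  89  13  13  73] [179.78082192  94.83561644] [[0.71471748 0.09020951 0.08      ]]
[86 94 11 11 66] [90.60606061 98.60606061] [[0.7086818  0.24608575 0.08      ]]
[  0 103   8  23  65] [  3.72307692 115.4       ] [[0.67951624 0.39898724 0.08      ]]
[310 104   9  13  67] [313.92537313 110.13432836] [[ 0.68731593 -0.14052518  0.08      ]]
[360 107   9  13  71] [363.97183099 113.01408451] [[ 0.68210018 -0.22521742  0.08      ]]
[192 136  15   6  80] [198.9    138.3625] [[0.63891732 0.05626668 0.08      ]]
[271 138  14  11  76] [277.02631579 143.18421053] [[ 0.63052757 -0.07768347  0.08      ]]
[ 68 142  11   6  64] [ 73.15625 144.5    ] [[0.62834688 0.27486568 0.08      ]]
[391 146  14  10  82] [397.57317073 150.53658537] [[ 0.61792047 -0.2809139   0.08      ]]
[503 173   9  69 513] [507.67641326 209.19298246] [[ 0.51979635 -0.46064082  0.08      ]]
[176 177  14  13  87] [182.25287356 183.20689655] [[0.56166862 0.0840856  0.08      ]]
[ 89 183  10  12  53] [ 93.37735849 188.77358491] [[0.5516602  0.23771294 0.08      ]]
[267 188  15   9  88] [273.97727273 192.07954545] [[ 0.5469946
[... 152 characters left out ...]
00.59259259] [[ 0.53335437 -0.27530953  0.08      ]]
[302 223  11  15  81] [306.80246914 229.77777778] [[ 0.48357163 -0.12793836  0.08      ]]
[353 227  21  16 264] [363.25       234.78409091] [[ 0.47579296 -0.22220052  0.08      ]]
S [504   0   8  16  42] [507.61904762   7.02380952]
S [231  19  33   5  75] [246.98666667  21.38666667]
S [377  31  15  16 104] [384.00961538  39.19230769]
S [147 157  15  20 218] [153.98623853 165.79816514]
S [362 158  16  23 254] [369.14173228 168.50787402]
S [177 253  42  20  59] [196.3559322  265.20338983]
S [198 277   9  10  57] [202.36842105 281.96491228]
S [358 278   8   8  47] [361.70212766 281.59574468]
S [142 280   8  11  37] [145.7027027  285.08108108]
```

View pics/crop.png

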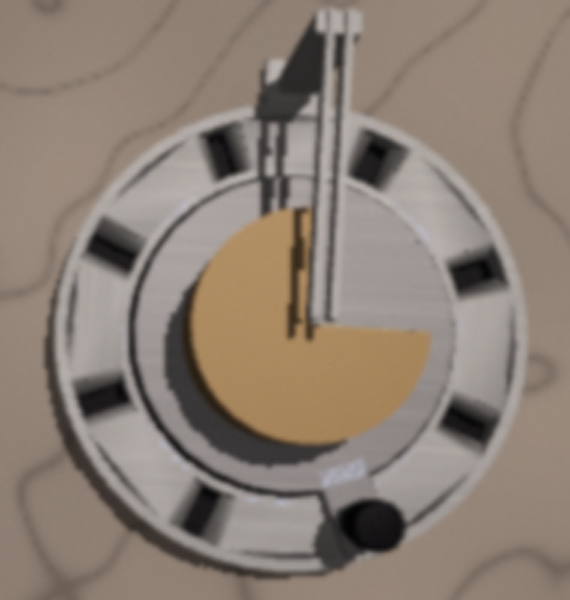

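View pics/m1.png

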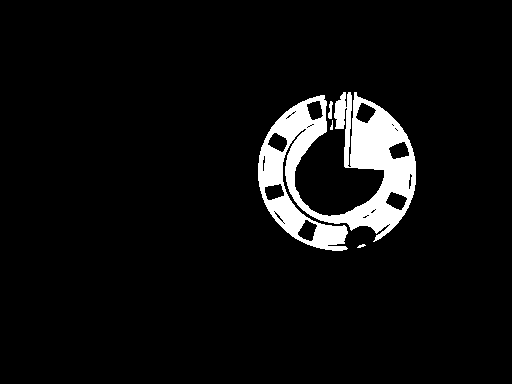

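View pics/crops.png

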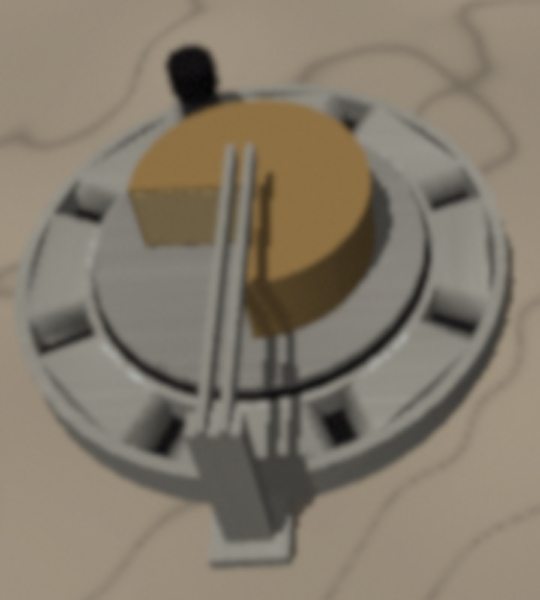

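```bash
python3 - <<'E'
from h import *
from scipy.optimize import least_squares
from station import bot
ct=bot.calibration("top");cs=bot.calibration("scene")
m=cv2.imread("pics/m1.png",0)
pts=np.vstack([c for c in cv2.findContours(m,0,cv2.CHAIN_APPROX_NONE)[0]]).reshape(-1,2).astype(float)
P=plane(ct,pts,0.03)[:,:2]
f=lambda q:np.hypot(*(P-q[:2]).T)-q[2]
r=least_squares(f,[.58,-.17,.142],loss="soft_l1",f_scale=.001).x
print("ring",r)
# cheese circle top z .091
im=cv2.imread("pics/top0.png");hsv=cv2.cvtColor(im,cv2.COLOR_BGR2HSV)
holes=[(313.9,110.1),(364,113),(277,143.2),(397.6,150.5),(274,192.1),(394.8,200.6),(306.8,229.8)]
H=plane(ct,holes,0.012)[:,:2]
g=lambda q:np.hypot(*(H-q[:2]).T)-q[2]
rh=least_squares(g,[.58,-.17,.118]).x;print("holes",rh)
d=H-r[:2];print(np.hypot(*d.T),np.degrees(np.arctan2(d[:,1],d[:,0]))%45)
c=r[:2]
# knob contour top
for z in (.073,.086): 
    p=plane(ct,[(363.25,234.8)],z)[0]; e=p[:2]-c; print("knob",z,p,np.hypot(*e),np.degrees(np.arctan2(e[1],e[0]))%360)
p,g=tri(ct,(363.25,234.8),cs,(154,165.8));e=p[:2]-c;print("tri",p,g,np.hypot(*e),np.degrees(np.arctan2(e[1],e[0]))%360)
# post
pp=plane(ct,[(352,65)],.12)[0];e=pp[:2]-c;print("post",pp,np.hypot(*e),np.degrees(np.arctan2(e[1],e[0])))
E
```

```text
ring [ 0.58323905 -0.21139923  0.11678757]
holes [ 0.58935882 -0.18977745  0.12132078]
[0.13580386 0.11960498 0.14312748 0.10323377 0.14013469 0.09930191
 0.12768872] [26.92261518 29.59781345 20.86366073 25.69320099 13.77341358 15.86761248
  8.86741817]
knob 0.073 [ 0.47533403 -0.22401144  0.073     ] 0.1086395985728874 186.6666221988704
knob 0.086 [ 0.47613696 -0.22064787  0.086     ] 0.10750067422536615 184.9354460616591
tri [ 0.47518064 -0.22440835  0.07025039] 0.0006094117465159 0.10883867613210878 186.86478379145493
post [ 0.7506146  -0.19624065  0.12      ] 0.16806057939304825 5.174950274969197
```

```bash
python3 - <<'E'
from h import *
from scipy.optimize import least_squares
from station import bot
ct=bot.calibration("top");cs=bot.calibration("scene")
m=cv2.imread("pics/m1.png",0)
pts=np.argwhere(m>0)[:,::-1].astype(np.int32)
hull=cv2.convexHull(pts).reshape(-1,2).astype(float)
hull=hull[(hull[:,1]>97)&~((hull[:,0]>335)&(hull[:,0]<385)&(hull[:,1]>220))]
P=plane(ct,hull,0.03)[:,:2]
r=least_squares(lambda q:np.hypot(*(P-q[:2]).T)-q[2],[.58,-.19,.142],loss="soft_l1",f_scale=.001).x
print("ring",r,len(P))
holes=[(313.9,110.1),(364,113),(277,143.2),(397.6,150.5),(274,192.1),(394.8,200.6),(306.8,229.8)]
for z in(0.0,.012,.03):
  H=plane(ct,holes,z)[:,:2]
  rh=least_squares(lambda q:np.hypot(*(H-q[:2]).T)-q[2],[.58,-.17,.118]).x;d=H-rh[:2];print("holes",z,rh,np.degrees(np.arctan2(d[:,1],d[:,0]))%45)
c=r[:2]
for p in (plane(ct,[(363.25,234.8)],.078)[0],tri(ct,(363.25,234.8),cs,(154,165.8))[0],plane(ct,[(352,65)],.12)[0]):
  e=p[:2]-c;print(p,np.hypot(*e),np.degrees(np.arctan2(e[1],e[0]))%360)
E
```

```text
ring [ 0.58794225 -0.18746058  0.14295644] 47
holes 0.0 [ 0.5905064  -0.19208028  0.12326611] [19.12581364 18.9437853  19.32061482 18.62419811 19.02847997 18.31579609
 18.83638967]
holes 0.012 [ 0.58935882 -0.18977745  0.12132078] [19.12581358 18.9437852  19.32061484 18.62419802 19.02848006 18.31579607
 18.83638977]
holes 0.03 [ 0.58763745 -0.18632321  0.11840279] [19.12581351 18.94378506 19.32061488 18.62419789 19.02848019 18.31579603
 18.83638991]
[ 0.47564285 -0.22271776  0.078     ] 0.11770397376683887 197.43004241952494
[ 0.47518064 -0.22440835  0.07025039] 0.11866052204374417 198.14203921698052
[ 0.7506146  -0.19624065  0.12      ] 0.1629091245704192 356.9105199958605
```

Everything agrees: centre (0.588, -0.187), base yaw about -3.6°, knob at 118 mm radius near (0.4755, -0.2245), and z around 0.07. The target knob position after one hole is about (0.482, -0.135). I'll approach high with the jaws tangential, which needs a yaw of +42.8°.

move_arm(
  steps=[
    [0.1,-0.313,0,0,0,0.03],
    [0.2,-0.626,0,0,0,0.06],
    [0.3,-0.938,0,0,0,0.09],
    [0.3,-0.938,0,0,0,0.09],
  ],
  jaw=1,
)

```text
t: 0.43
position: [0.263, 0.4274, 0.2388]
ee_rot: [0.114, 0.993, -0.002, -0.0]
contact_force: [-0.4, 0.5, 0.3]
gripper_width: 0.0853
```

move_arm(
  steps=[
    [0.1,-0.313,0,0,0,0.03],
    [0.2,-0.626,0,0,0,0.06],
    [0.3,-0.938,0,0,0,0.09],
    [0.3,-0.938,0,0,0,0.09],
  ],
)

```text
t: 0.77
position: [0.2932, 0.3343, 0.2391]
ee_rot: [0.021, 1.0, -0.001, -0.0]
contact_force: [-1.1, -0.1, 1.0]
gripper_width: 0.0855
```

move_arm(
  steps=[
    [0.1,-0.313,0,0,0,0.03],
    [0.2,-0.626,0,0,0,0.06],
    [0.3,-0.938,0,0,0,0.09],
    [0.3,-0.938,0,0,0,0.09],
  ],
)

```text
t: 1.1
position: [0.3238, 0.2411, 0.2392]
ee_rot: [-0.073, 0.997, -0.001, -0.0]
contact_force: [-0.4, 1.1, -0.0]
gripper_width: 0.0856
```

move_arm(
  steps=[
    [0.1,-0.313,0,0,0,0.03],
    [0.2,-0.626,0,0,0,0.06],
    [0.3,-0.938,0,0,0,0.087],
    [0.3,-0.938,0,0,0,0.087],
  ],
)

```text
t: 1.43
position: [0.3545, 0.1474, 0.2393]
ee_rot: [-0.163, 0.987, -0.001, 0.0]
contact_force: [1.4, 0.0, -0.2]
gripper_width: 0.0855
```

move_arm(
  steps=[
    [0.1,-0.313,0,0,0,0],
    [0.2,-0.626,0,0,0,0],
    [0.3,-0.938,0,0,0,0],
    [0.3,-0.938,0,0,0,0],
  ],
)

```text
t: 1.77
position: [0.3849, 0.0537, 0.2393]
ee_rot: [-0.162, 0.987, -0.001, 0.001]
contact_force: [1.0, 0.8, 1.3]
gripper_width: 0.0856
```

move_arm(
  steps=[
    [0.1,-0.313,0,0,0,0],
    [0.2,-0.626,0,0,0,0],
    [0.3,-0.938,0,0,0,0],
    [0.3,-0.938,0,0,0,0],
  ],
)

```text
t: 2.1
position: [0.4152, -0.04, 0.2392]
ee_rot: [-0.162, 0.987, -0.001, 0.001]
contact_force: [1.4, 0.3, 0.5]
gripper_width: 0.0854
```

move_arm(
  steps=[
    [0.1,-0.313,0,0,0,0],
    [0.2,-0.626,0,0,0,0],
    [0.3,-0.938,0,0,0,0],
    [0.3,-0.938,0,0,0,0],
  ],
)

```text
t: 2.43
position: [0.4453, -0.1338, 0.2389]
ee_rot: [-0.163, 0.987, -0.001, 0.001]
contact_force: [1.0, -0.2, 0.8]
gripper_width: 0.0853
```

move_arm(
  steps=[
    [0.1,-0.3,0,0,0,0],
    [0.2,-0.6,0,0,0,0],
    [0.3,-0.907,0,0,0,0],
    [0.3,-0.907,-0.35,0,0,0],
    [0.3,-0.907,-0.7,0,0,0],
    [0.3,-0.907,-0.7,0,0,0],
  ],
)

```text
t: 2.93
position: [0.4696, -0.2177, 0.1627]
ee_rot: [-0.164, 0.986, 0.005, -0.004]
contact_force: [-1.5, 1.9, -0.6]
gripper_width: 0.0852
```

```bash
python3 - <<'E'
from h import *
from station import bot
c=bot.calibration("wrist");im=bot.camera("wrist");cv2.imwrite("pics/w1.png",im[:,:,::-1])
t=bot.camera("top");cv2.imwrite("pics/t1.png",t[:,:,::-1])
print(bot.tips_ahead,bot.state()["position"],c)
P=np.array([[.4755,-.2245,.086],[.4755,-.2245,.06]])
Rm=R.from_quat(c["attitude"]).as_matrix()
print(cv2.projectPoints((P-c["origin"])@Rm,np.zeros(3),np.zeros(3),c["camera_matrix"],c["D"])[0])
E
```

```text
0.008 [ 0.4721057  -0.21928544  0.16850212] {'camera_matrix': array([[340.62340748,   0.        , 256.57623402],
       [  0.        , 340.62340748, 195.63349364],
       [  0.        ,   0.        ,   1.        ]]), 'D': array([0.0088337, 0.       , 0.       , 0.       , 0.       ]), 'origin': array([ 0.4035667 , -0.24227289,  0.29790916]), 'attitude': array([0.57632957, 0.80555218, 0.11466252, 0.07604222])}
[[[243.57221341 215.88904928]]

 [[244.53578048 204.1630303 ]]]
```

View pics/w1.png

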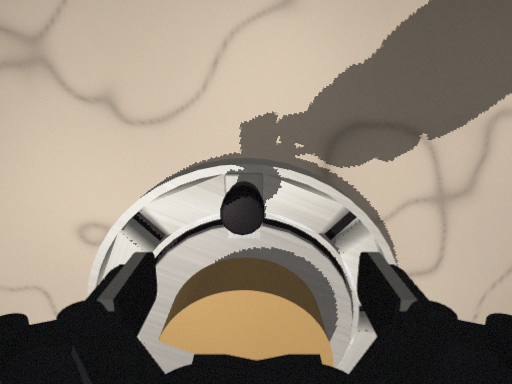

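The wrist view shows the knob top at (242,212), within a few pixels of where I projected it (244,216). I'll let the arm settle and check the pose.

move_arm(
  steps=[
    [0,0,0,0,0,0],
    [0,0,0,0,0,0],
    [0,0,0,0,0,0],
  ],
)

```text
t: 3.28
position: [0.4742, -0.2217, 0.1716]
ee_rot: [-0.165, 0.986, -0.001, 0.001]
contact_force: [-0.4, 0.7, 0.8]
gripper_width: 0.0852
```

```bash
python3 - <<'E'
from h import *
from station import bot
c=bot.calibration("wrist");im=bot.camera("wrist");cv2.imwrite("pics/w2.png",im[:,:,::-1])
s=bot.state();print(s["position"],s["ee_rot"],s["joint_positions"])
g=cv2.cvtColor(im,cv2.COLOR_RGB2GRAY);k=(g<45).astype(np.uint8)
n,l,st,ce=cv2.connectedComponentsWithStats(k)
for i in range(1,n):
    if st[i,4]>100: print(st[i],ce[i],plane(c,[ce[i]],.075))
def proj(P):
    Rm=R.from_quat(c["attitude"]).as_matrix();return cv2.projectPoints((np.array(P)-c["origin"])@Rm,np.zeros(3),np.zeros(3),c["camera_matrix"],c["D"])[0].reshape(-1,2)
a=np.linspace(0,2*np.pi,24,endpoint=False)
o=im[:,:,::-1].copy()
for z in(.06,.086):
  for q in proj(np.c_[.4755+.015*np.cos(a),-.2245+.015*np.sin(a),np.full(24,z)]): o[int(round(q[1])),int(round(q[0]))]=(0,255,0) if z>.07 else (0,0,255)
cv2.imwrite("pics/w2o.png",cv2.resize(o[150:270,170:330],None,fx=4,fy=4))
E
```

```text
[ 0.4739522  -0.22172378  0.17127927] [-0.16492269  0.98630501 -0.00111653  0.00129581] [-5.91153202e-01  2.41921385e-01 -2.19733843e-01  1.10572368e+00
  1.55999545e-04 -9.22512671e-01]
[ 183  174  166   93 1840] [261.4701087  208.30869565] [[ 0.47860881 -0.21743564  0.075     ]]
[145 204  28  28 152] [157.82894737 217.65131579] [[ 0.5097104  -0.28574612  0.075     ]]
[331 204  31  28 266] [345.84962406 217.63909774] [[ 0.46545594 -0.15771373  0.075     ]]
[    0   253   512   131 29706] [255.04854238 343.58944321] [[ 0.58916894 -0.18440047  0.075     ]]
```

View pics/w2o.png

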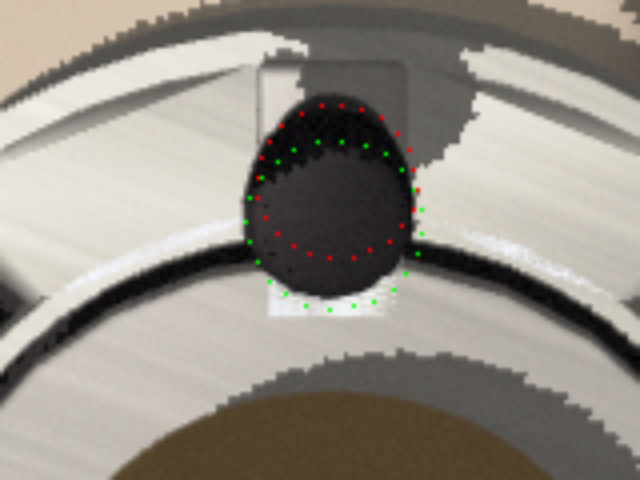

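The true knob is about 1.5 mm further outboard than I modelled, so I'm aiming for (0.4745, -0.225). Now descending.

move_arm(
  steps=[
    [0.0,-0.03,-0.2,0,0,0],
    [0.0,-0.03,-0.4,0,0,0],
    [0.0,-0.03,-0.6,0,0,0],
    [0.0,-0.03,-0.8,0,0,0],
    [0.0,-0.03,-0.8,0,0,0],
    [0.0,-0.03,-0.8,0,0,0],
  ],
)

```text
t: 3.83
position: [0.4725, -0.2242, 0.0895]
ee_rot: [-0.165, 0.986, 0.0, -0.0]
contact_force: [-0.2, 0.2, 0.4]
gripper_width: 0.0856
```

move_arm(
  steps=[
    [0.02,-0.01,-0.12,0,0,0],
    [0.02,-0.01,-0.23,0,0,0],
    [0.02,-0.01,-0.23,0,0,0],
    [0.02,-0.01,-0.23,0,0,0],
  ],
)

```text
t: 4.17
position: [0.4753, -0.2258, 0.0676]
ee_rot: [-0.165, 0.986, -0.0, 0.0]
contact_force: [-0.6, 0.7, 0.7]
gripper_width: 0.0855
```

```bash
python3 - <<'E'
from h import *
from station import bot
for n in("wrist","scene"):
    im=bot.camera(n);cv2.imwrite(f"pics/{n}3.png",im[:,:,::-1])
print(bot.state()["position"],bot.state()["contact_force"])
a=cv2.imread("pics/scene3.png")[90:240,70:270];b=cv2.imread("pics/wrist3.png")[130:330,100:400]
a=cv2.resize(a,(400,300));b=cv2.resize(b,(400,300));cv2.imwrite("pics/c3.png",np.hstack([a,b]))
E
```

```text
[ 0.47568014 -0.22605042  0.06792458] [ 0.02195087 -0.09506648 -0.63218619]
```

View pics/c3.png

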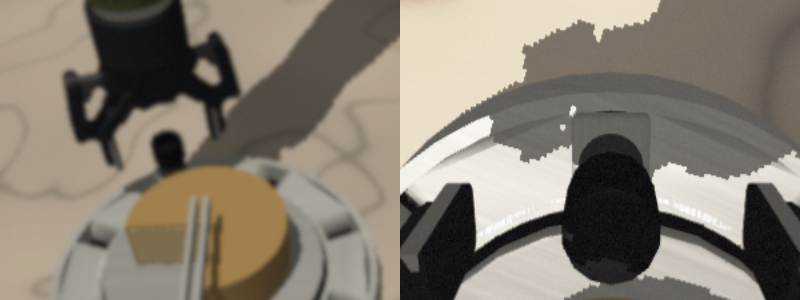

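The scene view shows the knob between the two fingers, and the wrist view shows it centred (wrist crop at about (612,220), fingers at about 450 and 770). Closing now.

move_arm(
  steps=[
    [0,0,-0.02,0,0,0],
    [0,0,-0.02,0,0,0],
    [0,0,-0.02,0,0,0],
    [0,0,-0.02,0,0,0],
    [0,0,-0.02,0,0,0],
    [0,0,-0.02,0,0,0],
    [0,0,-0.02,0,0,0],
    [0,0,-0.02,0,0,0],
    [0,0,-0.02,0,0,0],
    [0,0,-0.02,0,0,0],
  ],
  jaw=0,
  newtons=60,
)

```text
t: 5.1
position: [0.4749, -0.2256, 0.0647]
ee_rot: [-0.165, 0.986, -0.0, 0.0]
contact_force: [-1.6, 1.1, 5.0]
gripper_width: 0.0281
```

move_arm(
  steps=[
    [0,0,0.05,0,0,0],
    [0,0,0.1,0,0,0],
    [0,0,0.15,0,0,0],
    [0,0,0.19,0,0,0],
    [0,0,0.19,0,0,0],
    [0,0,0.19,0,0,0],
  ],
)

```text
t: 5.6
position: [0.4747, -0.2252, 0.083]
ee_rot: [-0.165, 0.986, 0.0, -0.0]
contact_force: [3.7, -0.1, -8.4]
gripper_width: 0.0282
```

```bash
python3 - <<'E'
from h import *
from station import bot
for n in("wrist","scene"):
    im=bot.camera(n);cv2.imwrite(f"pics/{n}4.png",im[:,:,::-1])
s=bot.state();print(s["position"],s["contact_force"],s["gripper_width"])
a=cv2.imread("pics/scene4.png")[90:240,70:270];b=cv2.imread("pics/wrist4.png")[130:330,100:400]
a=cv2.resize(a,(400,300));b=cv2.resize(b,(400,300));cv2.imwrite("pics/c4.png",np.hstack([a,b]))
E
```

```text
[ 0.47472094 -0.22524821  0.08287187] [ 3.2133244   0.2579023  -9.73371784] 0.028164936957565525
```

View pics/c4.png

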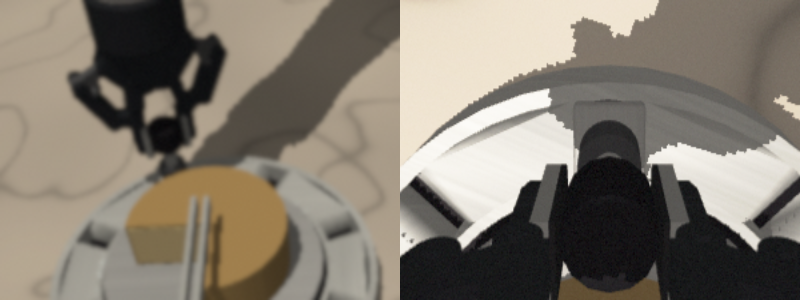

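The wrist now reads 9.7 N of spring load and the knob visibly sits above its sleeve. I'll work out the arc rows.

```bash
python3 - <<'E'
import numpy as np
c=np.array([.5878,-.187]);e=np.array([.4747,-.2252])-c
for k in range(1,16):
    a=np.radians(-3*k);M=np.array([[np.cos(a),-np.sin(a)],[np.sin(a),np.cos(a)]])
    d=(M@e-e)*10;print([round(d[0],3),round(d[1],3),.015,0,0,round(-3*k/120,3)],end=", ")
E
```

```text
[np.float64(-0.018), np.float64(0.06), 0.015, 0, 0, -0.025], [np.float64(-0.034), np.float64(0.12), 0.015, 0, 0, -0.05], [np.float64(-0.046), np.float64(0.182), 0.015, 0, 0, -0.075], [np.float64(-0.055), np.float64(0.243), 0.015, 0, 0, -0.1], [np.float64(-0.06), np.float64(0.306), 0.015, 0, 0, -0.125], [np.float64(-0.063), np.float64(0.368), 0.015, 0, 0, -0.15], [np.float64(-0.062), np.float64(0.431), 0.015, 0, 0, -0.175], [np.float64(-0.058), np.float64(0.493), 0.015, 0, 0, -0.2], [np.float64(-0.05), np.float64(0.555), 0.015, 0, 0, -0.225], [np.float64(-0.039), np.float64(0.617), 0.015, 0, 0, -0.25], [np.float64(-0.026), np.float64(0.678), 0.015, 0, 0, -0.275], [np.float64(-0.009), np.float64(0.738), 0.015, 0, 0, -0.3], [np.float64(0.012), np.float64(0.797), 0.015, 0, 0, -0.325], [np.float64(0.035), np.float64(0.855), 0.015, 0, 0, -0.35], [np.float64(0.061), np.float64(0.912), 0.015, 0, 0, -0.375],
```

Trying the first part of the arc while watching the force.

move_arm(
  steps=[
    [0,0,0.015,0,0,0],
    [0,0,0.015,0,0,0],
    [-0.018,0.06,0.015,0,0,-0.025],
    [-0.034,0.12,0.015,0,0,-0.05],
    [-0.046,0.182,0.015,0,0,-0.075],
    [-0.046,0.182,0.015,0,0,-0.075],
    [-0.046,0.182,0.015,0,0,-0.075],
  ],
)

```text
t: 6.28
position: [0.4701, -0.2072, 0.0848]
ee_rot: [-0.088, 0.996, -0.0, -0.0]
contact_force: [2.2, 0.7, -9.5]
gripper_width: 0.0287
```

It turns freely with small side force. Finishing the arc.

move_arm(
  steps=[
    [-0.009,0.061,0,0,0,-0.025],
    [-0.014,0.124,0,0,0,-0.05],
    [-0.017,0.186,0,0,0,-0.075],
    [-0.016,0.249,0,0,0,-0.1],
    [-0.012,0.311,0,0,0,-0.125],
    [-0.004,0.373,0,0,0,-0.15],
    [0.007,0.435,0,0,0,-0.175],
    [0.02,0.496,0,0,0,-0.2],
    [0.037,0.556,0,0,0,-0.225],
    [0.058,0.615,0,0,0,-0.25],
    [0.081,0.673,0,0,0,-0.275],
    [0.107,0.73,0,0,0,-0.3],
    [0.107,0.73,0,0,0,-0.3],
    [0.107,0.73,0,0,0,-0.3],
    [0.107,0.73,0,0,0,-0.3],
  ],
)

```text
t: 7.53
position: [0.4806, -0.1347, 0.0847]
ee_rot: [0.225, 0.974, -0.0, -0.0]
contact_force: [1.0, -0.7, -9.1]
gripper_width: 0.0285
```

```bash
python3 - <<'E'
from h import *
from station import bot
for n in("wrist","top"):
    im=bot.camera(n);cv2.imwrite(f"pics/{n}5.png",im[:,:,::-1])
s=bot.state();print(s["position"],s["ee_rot"],s["contact_force"],s["gripper_width"])
e=s["position"][:2]-[.5878,-.187];print(np.hypot(*e),np.degrees(np.arctan2(e[1],e[0])))
a=cv2.imread("pics/top5.png")[60:270,220:430];b=cv2.imread("pics/wrist5.png")[100:350,60:450]
a=cv2.resize(a,(380,380));b=cv2.resize(b,(420,380));cv2.imwrite("pics/c5.png",np.hstack([a,b]))
E
```

```text
[ 0.48052943 -0.13468082  0.08468267] [ 2.24970977e-01  9.74365414e-01 -6.94638906e-05 -3.08154263e-04] [ 1.76017823 -0.13632832 -9.20663735] 0.028370013818148448
0.1193493681289201 154.00007193011828
```

View pics/c5.png

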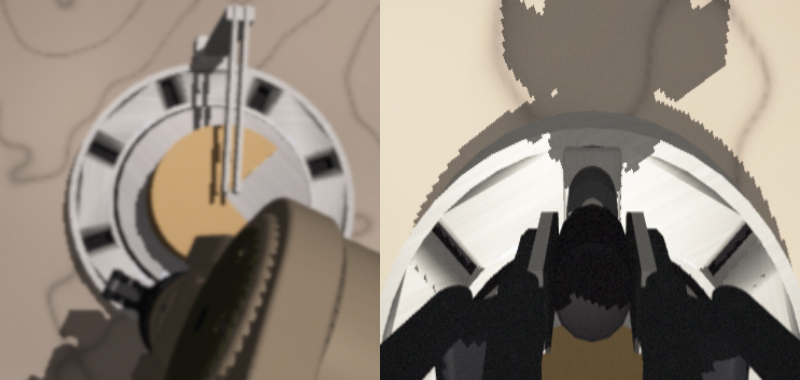

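The platter has turned 44.7° and the cut edge in the top view agrees. Lowering into the hole, then opening.

move_arm(
  steps=[
    [0,0,-0.05,0,0,0],
    [0,0,-0.1,0,0,0],
    [0,0,-0.15,0,0,0],
    [0,0,-0.17,0,0,0],
    [0,0,-0.17,0,0,0],
    [0,0,-0.17,0,0,0],
  ],
)

```text
t: 8.13
position: [0.4807, -0.1343, 0.0678]
ee_rot: [0.225, 0.974, -0.0, -0.0]
contact_force: [-1.9, -0.5, -6.2]
gripper_width: 0.0284
```

move_arm(
  steps=[
    [0,0,0,0,0,0],
    [0,0,0,0,0,0],
    [0,0,0,0,0,0],
    [0,0,0,0,0,0],
    [0,0,0,0,0,0],
    [0,0,0,0,0,0],
    [0,0,0,0,0,0],
    [0,0,0,0,0,0],
  ],
  jaw=1,
)

```text
t: 8.8
position: [0.4809, -0.1343, 0.0679]
ee_rot: [0.225, 0.974, 0.0, 0.0]
contact_force: [0.1, -1.2, -0.4]
gripper_width: 0.0855
```

```bash
python3 - <<'E'
from h import *
from station import bot
for n in("wrist","scene"):
    im=bot.camera(n);cv2.imwrite(f"pics/{n}6.png",im[:,:,::-1])
s=bot.state();print(s["position"],s["contact_force"],s["gripper_width"])
a=cv2.imread("pics/scene6.png")[90:240,70:270];b=cv2.imread("pics/wrist6.png")[130:330,100:400]
a=cv2.resize(a,(400,300));b=cv2.resize(b,(400,300));cv2.imwrite("pics/c6.png",np.hstack([a,b]))
E
```

```text
[ 0.48090716 -0.13427964  0.06780516] [ 0.70604281 -0.37790778 -1.05299108] 0.08519827739146327
```

View pics/c6.png

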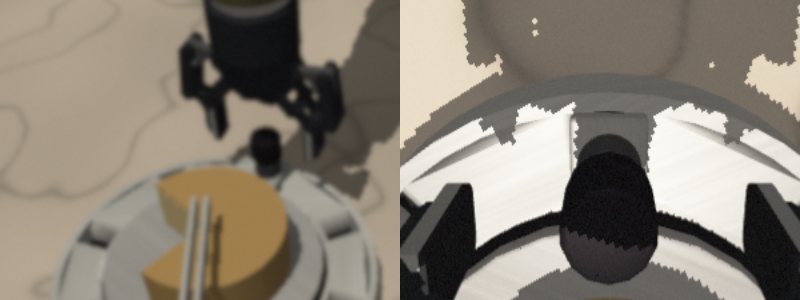

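The knob is free and looks home, in the same wrist-view geometry as before the lift. I'll retreat straight up, then back away so the cameras can see it.

move_arm(
  steps=[
    [0,0,0.2,0,0,0],
    [0,0,0.5,0,0,0],
    [0,0,0.8,0,0,0],
    [0,0,1,0,0,0],
    [0,0,1,0,0,0],
  ],
)

```text
t: 9.32
position: [0.4835, -0.1354, 0.1724]
ee_rot: [0.225, 0.974, -0.001, 0.004]
contact_force: [0.6, 0.2, 0.5]
gripper_width: 0.0857
```

move_arm(
  steps=[
    [-0.2,0.3,0.2,0,0,0],
    [-0.4,0.6,0.4,0,0,0],
    [-0.6,0.9,0.6,0,0,0],
    [-0.6,0.9,0.6,0,0,0],
  ],
)

```text
t: 9.65
position: [0.4182, -0.0408, 0.2305]
ee_rot: [0.224, 0.975, 0.001, 0.0]
contact_force: [-0.3, -0.3, -0.5]
gripper_width: 0.0852
```

move_arm(
  steps=[
    [-0.1,0.3,0,0,0,0],
    [-0.2,0.6,0,0,0,0],
    [-0.3,0.95,0,0,0,0],
    [-0.3,0.95,0,0,0,0],
    [-0.3,0.95,0,0,0,0],
    [-0.3,0.95,0,0,0,0],
  ],
)

```text
t: 10.15
position: [0.3911, 0.0506, 0.2274]
ee_rot: [0.225, 0.974, -0.0, 0.0]
contact_force: [0.6, -0.2, -0.2]
gripper_width: 0.0853
```

```bash
python3 - <<'E'
from h import *
from station import bot
ims={}
for n in("top","scene"):
    im=bot.camera(n);cv2.imwrite(f"pics/{n}7.png",im[:,:,::-1]);ims[n]=im[:,:,::-1]
s=bot.state();print(s["t"],s["position"],s["contact_force"],s["qd"])
ct=bot.calibration("top");cs=bot.calibration("scene")
for n in ims:
    k=(cv2.cvtColor(ims[n],cv2.COLOR_BGR2HSV)[:,:,2]<35).astype(np.uint8)
    N,l,st,ce=cv2.connectedComponentsWithStats(k)
    for i in range(1,N):
        if st[i,4]>150: print(n,st[i],ce[i])
cv2.imwrite("pics/c7.png",np.hstack([cv2.resize(ims[n],(400,300)) for n in ims]))
E
```

```text
10.25 [0.39131087 0.04990369 0.22750891] [-0.73187318  0.10927031 -0.28447975] [-0.00981948  0.0025293   0.00209408  0.00261646  0.00041681  0.00147751]
top [503 174   9  68 497] [507.77464789 209.02414487]
top [120 197  21  16 267] [129.98127341 204.58052434]
top [302 224  17  16 214] [310.00934579 231.35981308]
top [ 113  281  123   89 3316] [175.42159228 319.67189385]
top [  41  330  115   37 3101] [ 98.95162851 347.94550145]
scene [ 257    0   89   58 2002] [304.48451548  17.07492507]
scene [196 155  14  22 246] [203.03252033 165.23170732]
scene [362 158  16  22 251] [369.14741036 168.41035857]
```

View pics/c7.png

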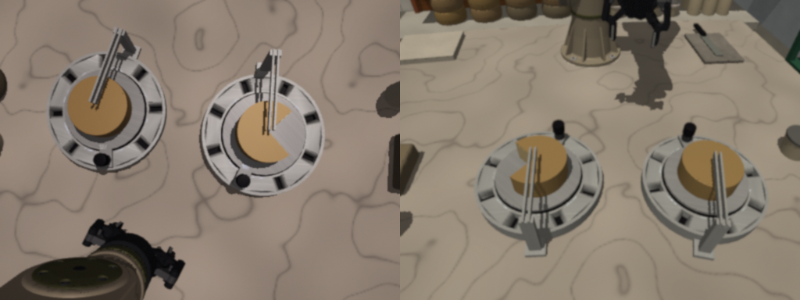

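```bash
python3 - <<'E'
from h import *
from station import bot
ct=bot.calibration("top");cs=bot.calibration("scene")
c=np.array([.5878,-.187])
for a,b in(((363.25,234.8),(154,165.8)),((310,231.4),(203,165.2)),((130,204.6),(369.15,168.4))):
    p,g=tri(ct,a,cs,b);e=p[:2]-c;print(p.round(4),g.round(4),np.hypot(*e),np.degrees(np.arctan2(e[1],e[0]))%360)
E
```

```text
[ 0.4752 -0.2244  0.0703] 0.0006 0.11866973150598346 198.37474783060262
[ 0.4802 -0.1342  0.0663] 0.0017 0.11983586558595322 153.853598550275
[0.5249 0.1785 0.0656] 0.0004 0.3708669775573632 99.76284637443717
```

```bash
python3 -c "
from station import bot
print(bot.finish_job())"
```

```text
the job is handed in; nothing more can be done
None
```

The next portion is under the knife guide. I pulled up the plunger on the cut-cheese stand (the right-hand one in the top view) and turned its platter one hole clockwise. I then lowered the plunger into that hole, let go and backed away, and handed the job in at about 10.3 s.

**Last checks:**
- **Turn:** triangulating the knob before and after puts it at 198.4°, then 153.9° about the axis. That is 44.5° (0.777 rad) clockwise, within the allowed 0.725 to 0.845 rad.
- **Plunger home:** the knob's triangulated height is 66 mm. That method reads a few mm low, giving 70 mm for this knob at the start and 66 mm for the twin's, which is home at 73 mm. The same camera views show it seated.
- **Lift:** while raised, the wrist read about 9 to 10 N of spring load with roughly 20 mm of lift, and the platter turned freely.
- **Whole cheese:** its knob is at the same pixels as at the start, to within 0.1 px.
- **Robot:** clear of everything, with contact force near zero.

**Disagreements:** my first circle fit of the ring was wrong (117 mm radius, not 142 mm), so I redid it on the hull and it then matched the given sizes. The gripper read 28 mm on the 30 mm knob, but the grip held.

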